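# Set a glass strip in the cross-cutting jig and hold it for scoring

## Robot

A 6-joint arm with a two-finger parallel gripper is mounted at the origin on the work surface. World frame = base frame: x ahead of the robot, y to its left, z up, the work surface at z = 0. Lengths are in m, angles in degrees, forces in N, time in s.
With the tool pointing down it reaches from about 0.25 to 0.8 m from the base axis. Payload 3.9 kg.
Tool frame: the origin (TCP) lies at the centre of the arm's flange, where the gripper is bolted on; the fingertips stand 173 mm ahead of it and the grasp point (between the pads) lies 155 mm ahead of it; z points along the fingers, y is the line along which they close (so a half turn about z gives the same grasp; the last joint's range is limited). The gripper opens to 85 mm and grips with 20 to 120 N. Pads are 22 mm wide; open, the fingers measure 114 mm over their backs; the gripper's body (76 mm by 85 mm) begins 54 mm behind the grasp point. The pads swing forward as they close: fully open they stand 13 mm farther back than shut.
Start: joints at [-69.213, 14.897, -7.913, 67.191, 0, 90], TCP at [0.186, -0.491, 0.405] pointing down, gripper open.
Joint ranges: [-159.42, 159.42], [-47.68, 98.78], [-73.54, 78.23], [-108.79, 121.32], [-90, 84.71], [-180, 180]. Speed limits (degrees/s): [147.25, 147.25, 180, 180, 180, 180].

## Interface

Orientations are given as a 3x3 rotation matrix whose columns are the frame's x, y, z axes.
In Python, from station import bot gives the robot as it stands. The module is installed in compiled form; this text tells all that it offers. Calls block until the motion is done:
- bot.goto(position, orientation): joint-space move of the TCP to a pose.
- bot.movel(position, rate=0.15, rotation=None, until_force=None): straight line of the TCP; rotation=None keeps the orientation; rate is the mean speed in m/s. With until_force (N) it stops when the force on the tool has changed by that much, and returns True; else False.
- bot.movej(angles): joint-space move.
- bot.gripper_to(opening, effort=None): finger opening in m; effort is the grip in N (None keeps the last); returns when the fingers have stopped.
- bot.pause(seconds).
- bot.ik(position, orientation): joint angles nearest the present ones, or None.
- bot.grab_frame(name): name is "scene" or "top" or "wrist"; returns a dict with "frame" (384x512x3 uint8, blue, green, red), "camera_matrix" (3x3 intrinsics, pixels), "xyz" and "orientation" of the camera in the world. Camera axes: x right, y up, looking along -z (the intrinsics and any distortion apply to the point x, -y, -z); pixel columns grow to the right and rows downward; lengths in m; the calibration is good to about 2 mm. A picture is of the moment at which its call begins. There is no depth.
A pose or a line that the arm cannot do raises bot.MotionError and nothing moves.
- bot.close_job(): hands the job in; it is judged then, once.
Trained networks look in a picture, given as the dict that the camera call returned (one of the last four; its "shot" number tells which), for a name from the list of things; names that differ only in an ending like _2 or _b are one class to them, and where a whole thing is asked for, a point or a joint stands for the part that bears it (a point fixed in the world has none). Each returns a list of dicts, best first, with "conf" (0 to 1); they miss things now and then, are a little off and sometimes report something else, mostly with a low value. They report only what shows in the picture. A call takes as long as a camera call. They do not tell look-alikes from the thing itself.
- bot.silhouettes(target, picture): "pixels" (384x512 bool, what is visible of it) and "point" ([column, row] in pixels, amid what is visible of it).
- bot.place_of(target, picture): "point" ([column, row] in pixels: a listed point, or the origin of a listed thing).
Readings, each from a call of its own:
- bot.read_time(): time.
- bot.read_q(): joint angles.
- bot.read_joint_vel(): joint speeds.
- bot.read_tau(): joint torques, N m.
- bot.read_position(): TCP position.
- bot.read_tcp_rot(): TCP orientation.
- bot.read_force(): force on the tool from outside, world axes, zero at the start.
- bot.read_wrist_torque(): the same for the moment, N m.
- bot.read_width(): finger opening in m.
- bot.read_grasp_force(): force on a finger pad.
Only numpy, scipy, OpenCV 4.12 (cv2) and the standard library are available. Lean on these libraries where they do the work, as an engineer would, in place of code of your own. Each camera call takes 0.05 s, during which the arm holds its last target. There are 200 camera calls.

## Task

Get the green glass strip ready to be scored across in the cutting jig: first flip the red cam lever all the way down so that the stop fence is locked where it stands, then lay the strip flat on the jig's pad, end towards the fence, and slide that end under the middle of the hinged straightedge until it butts squarely against the fence, without lifting the straightedge or shifting the fence. Finish while still holding the strip there, pressed firmly down flat on the pad; leave the amber strip and everything else on the bench alone.

Things in the scene. Friction and masses are not known exactly. Their poses are not given: they have to be found in the camera images.
- jig: Cutting jig, fixed: board 330 x 290 x 15 mm. Origin on the bench surface, straight below the middle of the straightedge's front lower edge; x is the way the glass is pushed (away from the robot, under the straightedge, to the fence), y left along the straightedge, z up. Board spans x -180 to 150 mm, y +-145 mm. Brackets (tops at z 35 mm) stand at y +-131 mm, x -3 to 49 mm.
- pad: Flat slate-blue pad on the jig's board, on which the glass lies and slides: spans x -178 to 148 mm, y -118 to 94 mm of the jig's frame, its top 18 mm above the bench. Origin and axes are those of the jig.
- bar_edge (a point): Middle of the lower front edge of the straightedge: flat aluminium bar 240 mm long in y, 40 mm wide in x (jig x 0 to 40 mm), 6 mm thick, 160 g, with a black knob (14 mm high) on it near its right end, y -98 mm. At rest its underside is 8 mm above the pad.
- straightedge (a joint): Hinge of the straightedge along its far edge (rad): 0 = down at rest, grows as the front edge is lifted (0.05 = 2 mm). It rests by its own weight only.
- fence_face (a point): Middle of the near face of the stop fence, 9 mm above the pad; moves with the fence. The fence is an aluminium bar behind the straightedge, 200 mm long in y (jig y -112 to 88 mm), 16 mm thick in x, its top 18 mm above the pad. Its axes are those of the jig; the face is square to x.
- fence (a joint): Position of the fence along jig x (m), 0 to 0.036; its face lies at jig x = 56 mm + this. Unlocked it slides at about 4 N; with the cam lever down it stands over 40 N.
- cam_lever (a joint): Cam lever at the left end of the fence (rad): 0 = open, straight up; 1.57 = locked, folded down flat to the right (towards jig -y) along the top of the fence. It turns about an axis along jig x at lever_pivot and stays where it is left; turning takes 0.1 to 0.25 N m. It only grips near the end of its swing: over 1.4 counts as locked.
- lever_pivot (a point): Pivot of the cam lever, on the fence's left end: 27 mm behind the fence face in jig x, at jig y +106 mm, 43 mm above the bench. The two steel cheeks beside the lever reach 13 mm above the pivot, 17 mm either side of it in x.
- lever_tip (a point): Free end of the cam lever, on its middle line, 83 mm from the pivot. The lever is a bar 12 mm wide (jig x) and 10 mm thick; the outer 34 mm are a red grip 18 mm wide and 14 mm thick. Folded down, its middle line lies 43 mm above the bench, with room above it.
- green_strip_center (a point): Centre (half-way up) of the loose dark green glass strip, 170 x 60 x 5 mm, 0.13 kg; x along its length, z up. Starts flat on the bench (centre 2.5 mm up), left or right of the jig; grip it across its 60 mm width. Both ends are alike. Flat on the pad its centre is 20.5 mm above the bench; butted against the fence its centre is 85 mm in front of the fence face.
- amber_strip_center (a point): Centre of the amber glass strip of the same size, on the other side of the jig; a bystander.
- pliers: Bystander: running pliers, 170 x 75 mm, 18 mm high, lying.
- cutter: Bystander: blue pistol glass cutter with brass head, 140 mm long, 20 mm high.
- marker: Bystander: grey and black marker pen, 140 mm long, 13 mm thick.
- scrap_a: Bystander: triangular scrap of green glass, 90 x 75 mm, 4 mm thick.
- oil_bottle: Bystander: small amber bottle of cutting oil, 40 mm in diameter, 110 mm tall, standing.
Mind the look-alikes: they are no part of the job. What is shaped like the part that bears green_strip_center but blue is not meant.

How it is judged:
By the outcome, as a careful person would: the job done as asked, in the order asked, and still so for the second after the job is handed in, while the arm keeps its last pose, push and grip.
It also fails if it takes over 58 s, if anything falls off the work surface, if the arm or the gripper's body presses on something with over 40 N, if the wrist force passes 120 N, or if a joint passes its speed limit or range.

## Working session

There is one attempt and no reset: what is moved stays moved. The work goes in short steps, each a Python script; the robot and the scene stay as the last script left them, time stands still between calls to the robot, and variables do not carry over. Pictures are saved under pics/ and viewed, at most 10 in all, crops included, and the job is handed in when it is done.

```bash
mkdir -p pics
cat > h.py <<'E'
import numpy as np, cv2
from station import bot
def ray(d,p):
    K=d["camera_matrix"];v=np.linalg.inv(K)@np.array([p[0],p[1],1.]);v=np.array([v[0],-v[1],-v[2]])
    return np.array(d["xyz"]),np.array(d["orientation"])@v
def onz(d,p,z):
    o,v=ray(d,p);return o+v*(z-o[2])/v[2]
def tri(obs):
    A=np.zeros((3,3));b=np.zeros(3)
    for d,p in obs:
        o,v=ray(d,p);v=v/np.linalg.norm(v);P=np.eye(3)-np.outer(v,v);A+=P;b+=P@o
    return np.linalg.solve(A,b)
def proj(d,X):
    c=np.array(d["orientation"]).T@(np.asarray(X)-d["xyz"]);q=d["camera_matrix"]@np.array([c[0],-c[1],-c[2]]);return q[:2]/q[2]
E
python3 - <<'E'
from h import *
np.set_printoptions(precision=4,suppress=True)
s=bot.grab_frame("scene");t=bot.grab_frame("top")
print({k:v for k,v in s.items() if k!="frame"},{k:v for k,v in t.items() if k!="frame"})
cv2.imwrite("pics/s.png",cv2.resize(s["frame"],(800,600)));cv2.imwrite("pics/t.png",cv2.resize(t["frame"],(800,600)))
for n in ["jig","bar_edge","fence_face","lever_pivot","lever_tip","green_strip_center","amber_strip_center"]:
    a=bot.place_of(n,s);b=bot.place_of(n,t)
    print(n,[(np.round(x["point"],1),round(x["conf"],2)) for x in a],[(np.round(x["point"],1),round(x["conf"],2)) for x in b])
    if a and b: print("   tri",tri([(s,a[0]["point"]),(t,b[0]["point"])]))
E
```

```text
{'camera_matrix': array([[418.6574,   0.    , 253.8026],
       [  0.    , 418.6574, 193.0939],
       [  0.    ,   0.    ,   1.    ]]), 'xyz': array([1.1294, 0.464 , 1.0033]), 'orientation': array([[-0.5476, -0.6413,  0.5375],
       [ 0.8366, -0.4074,  0.3663],
       [-0.0159,  0.6502,  0.7596]]), 'shot': 1} {'camera_matrix': array([[363.8799,   0.    , 255.8691],
       [  0.    , 363.8799, 184.5855],
       [  0.    ,   0.    ,   1.    ]]), 'xyz': array([0.3028, 0.0275, 1.1672]), 'orientation': array([[-0.0185,  0.9852, -0.1702],
       [-0.9998, -0.0177,  0.0068],
       [ 0.0037,  0.1703,  0.9854]]), 'shot': 2}
jig [] [(array([261.1, 172.3]), 0.7)]
bar_edge [(array([239.9, 220.1]), 0.72), (array([320.8, 309.8]), 0.52)] [(array([257.8, 172.7]), 0.95)]
   tri [0.5406 0.012  0.0171]
fence_face [(array([222.4, 237.5]), 0.86)] [(array([259.2, 146.8]), 0.82), (array([259.7, 175.3]), 0.72)]
   tri [0.6236 0.0073 0.0257]
lever_pivot [(array([250. , 257.9]), 0.65)] [(array([225.2, 140.4]), 0.8)]
   tri [0.6436 0.1156 0.0388]
lever_tip [(array([243.3, 237.6]), 0.7)] [(array([225.8, 130.4]), 0.61)]
   tri [0.6481 0.1041 0.1304]
green_strip_center [(array([348.2, 256.6]), 0.68), (array([400.6, 214.5]), 0.63)] [(array([133.7, 267.4]), 0.98), (array([164.8, 196. ]), 0.78), (array([225. , 132.5]), 0.53)]
   tri [ 0.2971  0.3769 -0.159 ]
amber_strip_center [] [(array([354.4, 188.5]), 0.8), (array([390.1, 140.4]), 0.58), (array([261.4, 174.1]), 0.53), (array([226.2, 141.6]), 0.53)]
```

View pics/s.png

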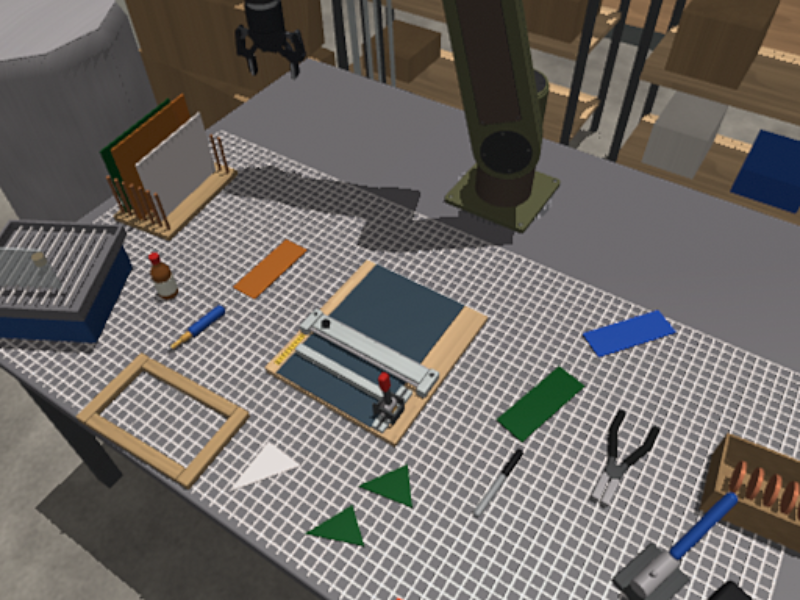

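View pics/t.png

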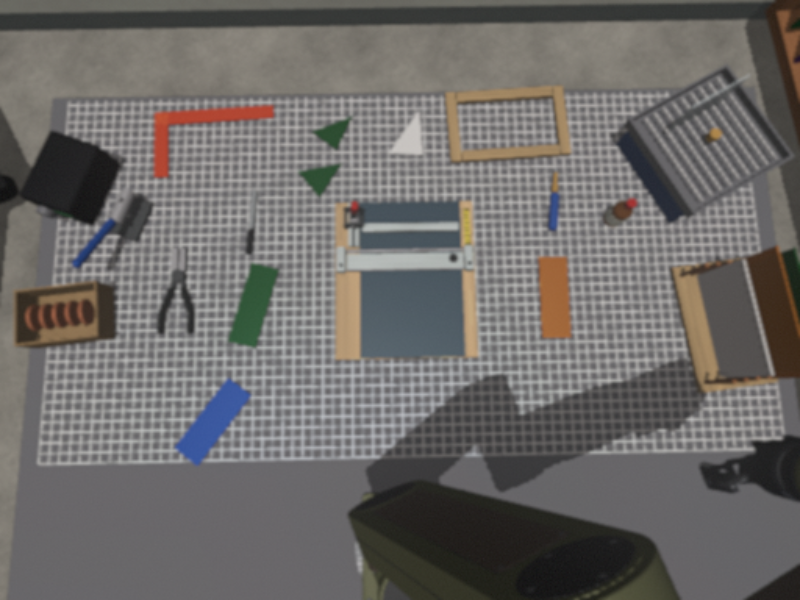

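The scene image (800 px wide) has three similar parts. The dark green rectangle at scene (541,403) / top (254,305) is the green strip: it is a full 170x60 rectangle, left of the jig. The blue rectangle at scene (629,333) / top (213,421) is the look-alike. The green triangles at top (330,130) and (320,177) are scraps. The amber strip is at top (555,297). The lever stands up at top (354,210). Next I'll confirm the strip in a crop and take close-up wrist views.

```bash
cat >> h.py <<'E'
def green(d,near=None):
    f=d["frame"].astype(int);b,g,r=f[...,0],f[...,1],f[...,2]
    m=((g>r*1.4+5)&(g>b*1.25+5)).astype(np.uint8)
    m=cv2.morphologyEx(m,cv2.MORPH_OPEN,np.ones((3,3),np.uint8))
    cs,_=cv2.findContours(m,cv2.RETR_EXTERNAL,cv2.CHAIN_APPROX_NONE)
    return sorted(cs,key=cv2.contourArea)[::-1]
def strip(d,c,z):
    P=np.array([onz(d,p,z)[:2] for p in c[:,0,:]],np.float32)*1000
    (cx,cy),(w,h),a=cv2.minAreaRect(P)
    if w<h: w,h,a=h,w,a+90
    return np.array([cx,cy])/1000,w,h,(a+90)%180-90
def down(yaw,s=1):
    c,n=np.cos(yaw),np.sin(yaw)  # tool y = s * jig y
    y=s*np.array([-n,c,0]);z=np.array([0,0,-1.]);return np.column_stack([np.cross(y,z),y,z])
E
python3 - <<'E'
from h import *
np.set_printoptions(precision=4,suppress=True)
s=bot.grab_frame("scene");t=bot.grab_frame("top")
cents={}
for n,d in (("s",s),("t",t)):
    for c in green(d)[:4]:
        print(n,cv2.contourArea(c),c.mean(0)[0],strip(d,c,.0025))
cv2.imwrite("pics/crop.png",cv2.resize(np.hstack([s["frame"][180:310,290:450],t["frame"][150:280,100:260]]),(800,325)))
print(bot.read_tcp_rot(),bot.read_time())
for sg in (1,-1): print(sg,bot.ik([.5,.03,.42],down(0,sg)),bot.ik([.64,.1,.3],down(0,sg)))
E
```

```text
s 1050.5 [345.6991 257.8938] (array([0.48  , 0.3252]), 170.30870056152344, 58.93928146362305, -15.493217468261719)
s 405.5 [217.3855 338.1566] (array([0.8496, 0.1553]), 81.51571655273438, 53.803897857666016, -68.88925361633301)
s 400.0 [250.7262 310.7143] (array([0.7606, 0.1841]), 72.6888656616211, 68.05790710449219, -50.774620056152344)
s 99.5 [ 70.2264 101.9434] (array([ 0.4163, -0.8818]), 152.54507446289062, 30.997724533081055, 54.49664306640625)
t 758.5 [161.8   195.176] (array([0.476 , 0.3236]), 163.62794494628906, 54.19406509399414, -15.439521789550781)
t 156.5 [204.3617 113.    ] (array([0.7445, 0.187 ]), 62.56687927246094, 49.95136260986328, -82.38924646377563)
t 127.5 [212.9302  84.6047] (array([0.8575, 0.163 ]), 57.18966293334961, 46.55863571166992, -25.355979919433594)
t 2.0 [510.5  15. ] (array([ 1.0974, -0.8938]), 8.308659553527832, 3.528731346130371, -7.862876892089844)
[[ 0.9349  0.3549  0.    ]
 [ 0.3549 -0.9349 -0.    ]
 [-0.      0.     -1.    ]] 0.9
1 [ 3.4336 12.1739 -9.2813 68.5448  0.      3.4336] [ 8.8807 30.0119 -0.1447 59.8434  0.      8.8807]
-1 [   3.4336   12.1739   -9.2813   68.5448    0.     -176.5664] [   8.8807   30.0119   -0.1447   59.8434    0.     -171.1193]
```

View pics/crop.png

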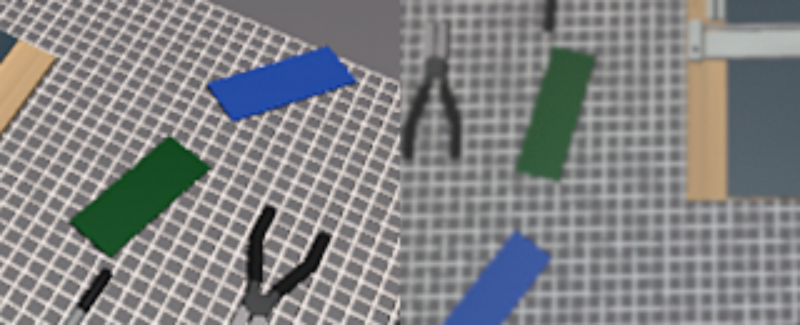

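The crop confirms it: the dark green rectangle (left panel around (140,195), right panel around (556,112)) is the whole green strip, lying flat next to the blue look-alike. Next come two wrist views of the jig and one of the strip.

Run:
```python
from h import *
import pickle
np.set_printoptions(precision=4,suppress=True)
names=["bar_edge","fence_face","lever_pivot","lever_tip"]
D=[]
bot.gripper_to(0.0,60)
for p in ([.42,.38,.40],[.50,.06,.42],[.58,.03,.40]):
    bot.goto(p,down(0,1)); bot.pause(.2)
    w=bot.grab_frame("wrist");D.append(w)
    print(bot.read_time(),w["xyz"],w["orientation"][:,2])
    if p[1]<.2:
        w["pts"]={n:(r[0]["point"],r[0]["conf"]) if (r:=bot.place_of(n,w)) else None for n in names}
        print(w["pts"])
    else:
        for c in green(w)[:2]: print(cv2.contourArea(c),strip(w,c,.005),strip(w,c,.0025))
pickle.dump(D,open("D.pkl","wb"))
for n in names:
    o=[(d,d["pts"][n][0]) for d in D[1:] if d["pts"][n]]
    if len(o)==2: print(n,tri(o))
cv2.imwrite("pics/w.png",np.vstack([np.hstack([D[1]["frame"],D[2]["frame"]])])[:, ::1] if 0 else cv2.resize(np.hstack([D[1]["frame"],D[2]["frame"]]),(800,300)))
cv2.imwrite("pics/w1.png",cv2.resize(D[1]["frame"],(800,600)))
```

```text
5.075 [0.342  0.379  0.3689] [-0.3018 -0.      0.9534]
4460.0 (array([0.4773, 0.3229]), 169.37530517578125, 60.20833969116211, -15.205154418945312) (array([0.4783, 0.3225]), 170.5387725830078, 60.62192916870117, -15.205169677734375)
145.0 (array([0.7205, 0.7577]), 61.04270935058594, 19.52924919128418, 65.61280059814453) (array([0.7231, 0.7603]), 61.46194839477539, 19.66341781616211, 65.61282348632812)
6.575 [0.4217 0.0602 0.3888] [-0.3015 -0.001   0.9535]
{'bar_edge': ([221.1, 198.7], 0.9), 'fence_face': ([223.6, 248.4], 0.68), 'lever_pivot': ([293.1, 270.6], 0.85), 'lever_tip': None}
7.4667 [0.5009 0.0296 0.3695] [-0.3019 -0.0006  0.9534]
{'bar_edge': ([242.6, 146.5], 0.62), 'fence_face': ([241.3, 202.5], 0.83), 'lever_pivot': ([324.0, 229.9], 0.63), 'lever_tip': None}
bar_edge [0.5448 0.0077 0.0127]
fence_face [0.6197 0.0075 0.0222]
lever_pivot [0.651  0.1153 0.0369]
```

View pics/w1.png

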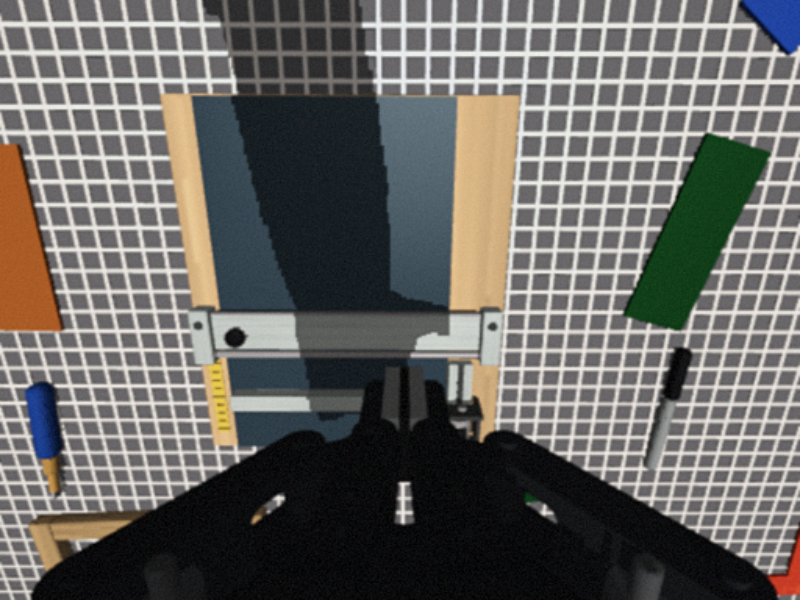

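The wrist view (image rows increase with world +x) shows these positions:
- **Board:** near corners at (162,95) and (519,96).
- **Pad:** near corners at (193,97) and (457,97).
- **Straightedge:** front edge at row ≈311.
- **Fence:** front face at row ≈392.
- **Lever pivot:** around (463,420).

I'll fit the jig pose and the fence position to all of these.

Run:
```python
from h import *
import pickle
from scipy.optimize import least_squares
np.set_printoptions(precision=4,suppress=True)
D=pickle.load(open("D.pkl","rb"));t=bot.grab_frame("top");s=bot.grab_frame("scene")
w1,w2=D[1],D[2];k=.64
tt=bot.place_of("lever_tip",s)
O=[(w1,(162*k,95*k),(-.18,-.145,.015),0),(w1,(519*k,96*k),(-.18,.145,.015),0),(w1,(193*k,97*k),(-.178,-.118,.018),0),(w1,(457*k,97*k),(-.178,.094,.018),0),
(t,(336*k,358*k),(-.18,.145,.015),0),(t,(478*k,357*k),(-.18,-.145,.015),0)]
mod={"bar_edge":((0,0,.026),0),"fence_face":((.056,-.012,.027),1),"lever_pivot":((.083,.106,.043),1)}
for d in (w1,w2):
    for n,(X,m) in mod.items(): O.append((d,d["pts"][n][0],X,m))
for d,p,n in ((t,(225.2,140.4),"lever_pivot"),(t,(257.8,172.7),"bar_edge"),(t,(259.2,146.8),"fence_face"),(s,(239.9,220.1),"bar_edge"),(s,(222.4,237.5),"fence_face"),(s,(250,257.9),"lever_pivot")): O.append((d,p,*mod[n]))
def W(p,X,m):
    c,n=np.cos(p[2]),np.sin(p[2]);x=X[0]+m*p[3];return np.array([p[0]+c*x-n*X[1],p[1]+n*x+c*X[1],X[2]])
r=least_squares(lambda p:np.concatenate([(proj(d,W(p,X,m))-q) for d,q,X,m in O]),[.54,.01,0,.025],loss="soft_l1",x_scale=[.01,.01,.01,.01])
print(r.x,np.degrees(r.x[2]));
for (d,q,X,m) in O: print(d["shot"],X,np.round(proj(d,W(r.x,X,m))-q,1))
np.save("jig.npy",r.x)
im=cv2.resize(w2["frame"],(800,600))
def L(A,m,col=(0,0,255)):
    cv2.polylines(im,[np.array([proj(w2,W(r.x,X,m))/k for X in A],np.int32)],True,col,1)
L([(0,-.12,.032),(0,.12,.032),(.04,.12,.032),(.04,-.12,.032)],0)
L([(.056,-.112,.036),(.056,.088,.036),(.072,.088,.036),(.072,-.112,.036)],1,(0,255,0))
L([(-.178,-.118,.018),(-.178,.094,.018),(.148,.094,.018),(.148,-.118,.018)],0,(0,255,255))
L([(-.18,-.145,.015),(-.18,.145,.015),(.15,.145,.015),(.15,-.145,.015)],0,(255,0,255))
L([(.066,.089,.056),(.066,.123,.056),(.1,.123,.056),(.1,.089,.056)],1,(255,255,0))
cv2.imwrite("pics/fit.png",im)
```

```text
[0.5423 0.0104 0.0027 0.0203] 0.1540826946997113
6 (-0.18, -0.145, 0.015) [-1.5  0. ]
6 (-0.18, 0.145, 0.015) [ 2.1 -0.5]
6 (-0.178, -0.118, 0.018) [-0.7  0.1]
6 (-0.178, 0.094, 0.018) [1.2 0.2]
8 (-0.18, 0.145, 0.015) [-1.4  0. ]
8 (-0.18, -0.145, 0.015) [-0.2 -1.3]
6 (0, 0, 0.026) [1.7 1.7]
6 (0.056, -0.012, 0.027) [-6.9  0.7]
6 (0.083, 0.106, 0.043) [3.3 0.3]
7 (0, 0, 0.026) [ 0.4 -1.2]
7 (0.056, -0.012, 0.027) [-6.3  0.6]
7 (0.083, 0.106, 0.043) [ 0.6 -3.4]
8 (0.083, 0.106, 0.043) [-0.4 -0.9]
8 (0, 0, 0.026) [ 0.7 -1.2]
8 (0.056, -0.012, 0.027) [2.5 1.5]
9 (0, 0, 0.026) [-0.6 -1.6]
9 (0.056, -0.012, 0.027) [-1.8 -2.9]
9 (0.083, 0.106, 0.043) [-0.  -0.1]
```

View pics/fit.png

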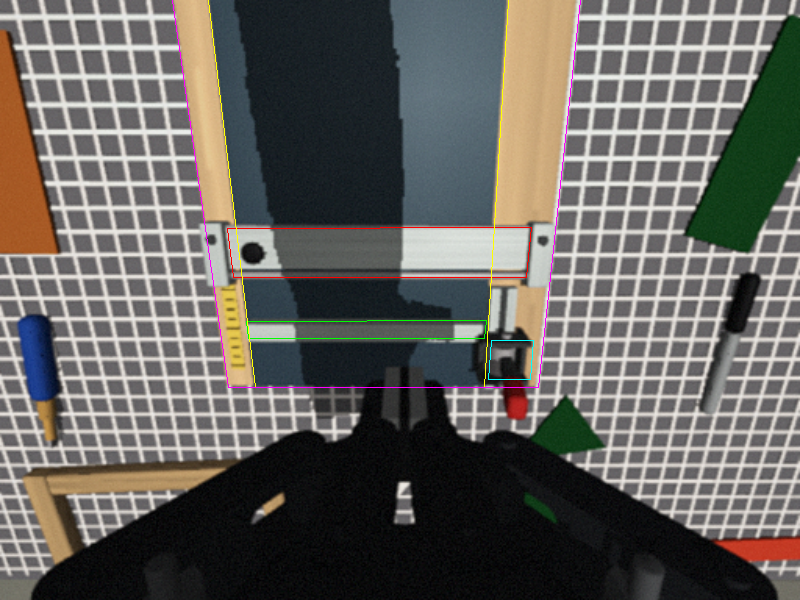

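The overlay matches: the board, pad, straightedge (rows 227–277) and fence (rows 320–340) all line up. That gives jig ≈ (0.542, 0.010), yaw ≈ 0.15°, and fence offset ≈ 20 mm. Now I'll push the lever over along its arc with the gripper shut.

```bash
cat >> h.py <<'E'
J=np.load("jig.npy")
def jw(x,y,z):
    c,n=np.cos(J[2]),np.sin(J[2]);return np.array([J[0]+c*x-n*y,J[1]+n*x+c*y,z])
E
python3 - <<'E'
from h import *
np.set_printoptions(precision=3,suppress=True)
R=min((down(J[2]+np.pi/2,g) for g in (1,-1)),key=lambda r:abs(bot.ik(jw(.103,.17,.33),r)[5]))
lx=.083+J[3]
bot.goto(jw(lx,.16,.35),R); bot.movel(jw(lx,.106+.007+.011+.015,.284),.2)
print("t",bot.read_time(),bot.read_force())
r=.068
for th in np.radians(np.arange(0,86,8.5)):
    y=.106-r*np.sin(th)+.007*np.cos(th)+.011; z=.043+r*np.cos(th)+.007*np.sin(th)+.173
    bot.movel(jw(lx,y,z),.12); print(round(np.degrees(th)),bot.read_force())
p=jw(lx,.106-r+.011,.05+.173-.012)
print(bot.movel(p,.03,until_force=22),bot.read_position()[2]-.173,bot.read_force(),bot.read_time())
t=bot.grab_frame("top");s=bot.grab_frame("scene")
for n in ("lever_tip","fence_face","lever_pivot"):
    print(n,[(n2,bot.place_of(n,d)[:1]) for n2,d in (("s",s),("t",t))])
print("exp tip",*[proj(d,jw(lx,.106-.083,.043)) for d in (s,t)])
E
```

```text
t 9.55 [-0.376 -0.302  0.46 ]
0 [ 0.794 -0.598 -0.07 ]
8 [-0.444  0.826  0.626]
17 [0.876 0.092 0.588]
26 [-0.341  0.054 -0.321]
34 [-0.256  0.577  0.176]
42 [ 0.603  0.825 -0.041]
51 [-0.069  0.326  0.432]
60 [-0.175  0.201 -0.777]
68 [-0.109 -0.752  0.514]
76 [-0.445 -0.185 -0.143]
85 [-0.132 -0.259 -0.889]
True 0.05056957466310735 [-2.922  0.636  7.708] 12.7083
lever_tip [('s', []), ('t', [])]
fence_face [('s', [{'point': [221.1, 237.7], 'conf': 0.85}]), ('t', [])]
lever_pivot [('s', [{'point': [248.5, 258.0], 'conf': 0.74}]), ('t', [])]
exp tip [224.696 243.76 ] [250.676 138.975]
```

Run:
```python
from h import *
np.set_printoptions(precision=3,suppress=True)
p=np.array(bot.read_position());print(bot.movel(p-[0,0,.006],.02,until_force=20),bot.read_position()[2]-.173,bot.read_force())
bot.movel(p+[0,0,.10],.25)
bot.goto([.50,.20,.40],down(0,1)); bot.gripper_to(.085)
w=bot.grab_frame("wrist");s=bot.grab_frame("scene")
for n in ("lever_tip","lever_pivot","fence_face"): print(n,[bot.place_of(n,d)[:1] for d in (w,s)])
lx=.083+J[3];print([[proj(d,jw(*X)) for X in ((lx,.023,.043),(lx,.106,.043),(.056+J[3],-.012,.027))] for d in (w,s)],bot.read_time())
cv2.imwrite("pics/lev.png",np.hstack([cv2.resize(w["frame"][150:384,100:412],(450,340)),cv2.resize(s["frame"][180:300,150:300],(350,280)).repeat(1,0)[:340] if 0 else cv2.copyMakeBorder(cv2.resize(s["frame"][180:300,150:300],(350,280)),0,60,0,0,0)]))
```

```text
True 0.05053909140003571 [-2.437  0.752  8.715]
lever_tip [[], [{'point': [222.6, 243.9], 'conf': 0.69}]]
lever_pivot [[{'point': [194.8, 279.8], 'conf': 0.8}], [{'point': [249.9, 259.7], 'conf': 0.76}]]
fence_face [[{'point': [123.6, 256.3], 'conf': 0.96}], [{'point': [223.3, 237.9], 'conf': 0.82}]]
[[array([139.596, 278.812]), array([199.015, 278.726]), array([117.163, 255.847])], [array([224.696, 243.76 ]), array([249.981, 257.756]), array([220.599, 234.616])]] 16.7083
```

View pics/lev.png

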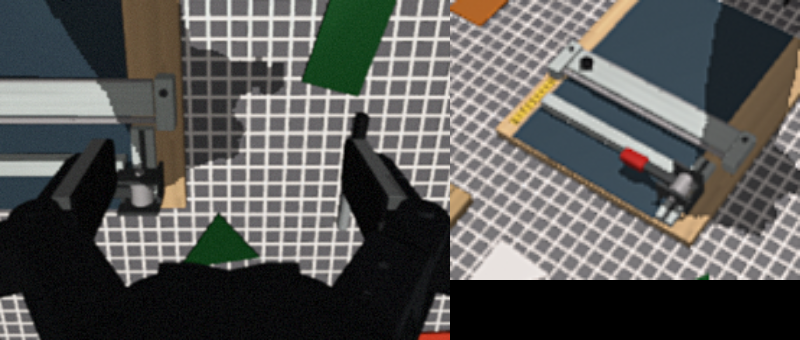

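The lever now lies folded along the fence: its red grip is at (634,158), it rests at z 50.5 mm with 50 expected, and the fence hasn't moved. Next I'll touch the bare bench with the fingers at 60 mm opening to get the fingertip height, then grip the strip.

Run:
```python
from h import *
np.set_printoptions(precision=4,suppress=True)
bot.gripper_to(.060,70)
bot.goto([.45,.215,.20],down(0,1))
print(bot.movel([.45,.215,.178],.15),bot.movel([.45,.215,.155],.03,until_force=5))
z0=bot.read_position()[2];print("z0",z0,bot.read_width(),bot.read_force(),bot.read_time())
bot.movel([.45,.215,.21],.25)
bot.gripper_to(.074)
a=np.radians(-15.3);c=np.array([.478,.323])-.040*np.array([np.cos(a),np.sin(a)])
zg=z0+.0012
bot.goto([*c,.21],down(a,1)); 
w=bot.grab_frame("wrist");g=green(w)[0];print(strip(w,g,.005))
print(bot.movel([*c,zg],.1,until_force=8),bot.read_position(),bot.read_force())
bot.gripper_to(.05,70);print("grip",bot.read_width(),bot.read_grasp_force(),bot.read_force(),bot.read_time())
np.save("z0.npy",[z0,zg]);w=bot.grab_frame("wrist");cv2.imwrite("pics/g.png",w["frame"])
```

```text
False True
z0 0.16835379641528064 0.059975491409480365 [-1.5707 -0.979   6.9492] 18.6917
(array([0.4618, 0.327 ]), 137.62014770507812, 59.72389221191406, -15.183929443359375)
False [0.4395 0.3329 0.1696] [-1.0915 -0.0388  0.6306]
grip 0.05659274600425324 72.71150350570679 [-1.3262 -1.5714  6.0378] 20.775
```

View pics/g.png

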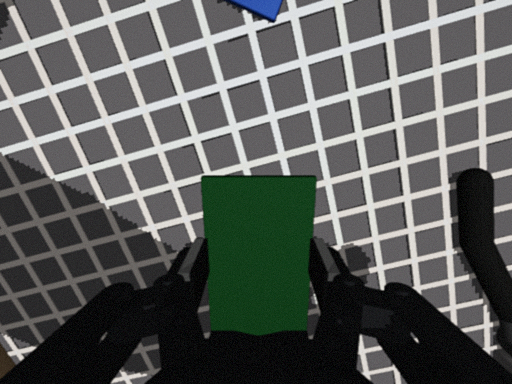

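The strip is gripped squarely across its width, between (208,240) and (310,240), with its rear end level at row 177. Next I'll lift it and carry it to the pad.

Run:
```python
from h import *
np.set_printoptions(precision=4,suppress=True)
z0,zg=np.load("z0.npy");p=np.array(bot.read_position())
bot.movel(p+[0,0,.01],.05);print(bot.read_force());bot.movel(p+[0,0,.11],.25)
R=down(J[2],1);q=jw(-.093-.040,0,zg+.018)
bot.goto(q+[0,0,.09],R);bot.movel(q+[0,0,.012],.15);bot.pause(.2)
f0=np.array(bot.read_force())
w=bot.grab_frame("wrist");s=bot.grab_frame("scene")
print("w",strip(w,green(w)[0],.018+.012+.005));c=min(green(s),key=lambda c:-cv2.contourArea(c));print("s",strip(s,c,.018+.012+.005),"pred rear",jw(-.178,0,0))
print(bot.read_width(),bot.read_grasp_force(),f0,bot.read_time())
cv2.imwrite("pics/lay.png",np.hstack([cv2.resize(w["frame"],(400,300)),cv2.resize(s["frame"][130:300,170:397],(400,300))]))
```

```text
[-0.6784  0.1556 -1.8298]
w (array([0.4143, 0.0096]), 101.28185272216797, 59.34676742553711, 0.22417306900024414)
s (array([0.4544, 0.0141]), 169.98379516601562, 61.91875457763672, 0.4625694453716278) pred rear [0.3643 0.0099 0.    ]
0.05630949740098397 74.53639626502991 [-1.1897 -0.1019 -1.8426] 23.9583
```

View pics/lay.png

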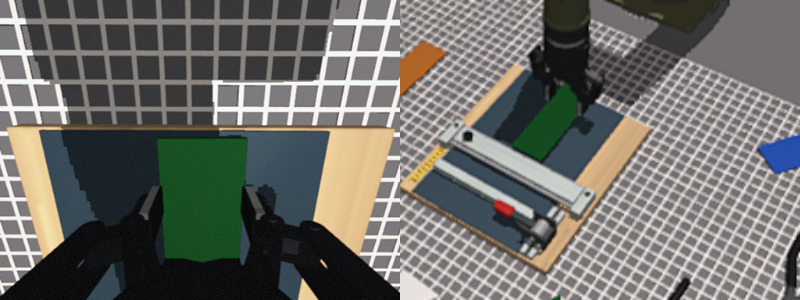

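The strip hangs flat and square above the pad, with its front end about 8 mm short of the bar. Now I'll lay it down and slide it in.

Run:
```python
from h import *
np.set_printoptions(precision=4,suppress=True)
z0,zg=np.load("z0.npy");R=down(J[2],1)
p=np.array(bot.read_position())
print(bot.movel(p-[0,0,.018],.03,until_force=5));p=np.array(bot.read_position());print("z rel",p[2]-zg-.018,bot.read_force(),bot.read_width())
s=bot.grab_frame("scene");print(strip(s,green(s)[0],.023))
d=jw(1,0,0)-jw(0,0,0)
for i in range(7):
    p=p+.01*d;h=bot.movel(p,.08,until_force=8);print(i,h,bot.read_force())
    if h: break
p=np.array(bot.read_position())
print("pos",p,bot.read_time())
w=bot.grab_frame("wrist");s=bot.grab_frame("scene");print("w",strip(w,green(w)[0],.023))
cv2.imwrite("pics/slide.png",np.hstack([cv2.resize(w["frame"],(400,300)),cv2.resize(s["frame"][130:300,170:397],(400,300))]))
```

```text
True
z rel 0.0017014683651486902 [-1.6111  0.2752  5.2099] 0.05657032445192724
(array([0.453 , 0.0128]), 164.12002563476562, 61.302467346191406, 0.28666234016418457)
0 True [-1.981   0.0773 10.6647]
pos [0.4129 0.01   0.1892] 24.6333
w (array([0.4136, 0.0095]), 101.07817840576172, 59.77812576293945, 0.1909894496202469)
```

View pics/slide.png

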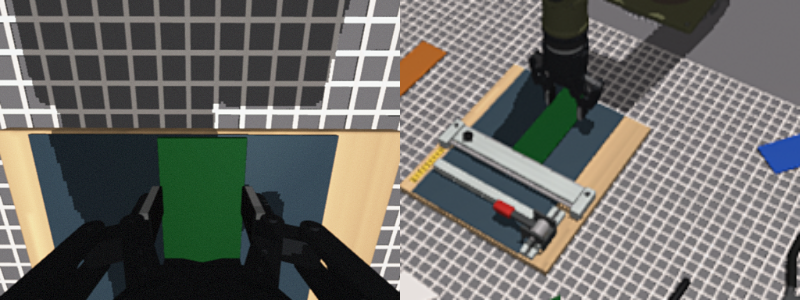

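The strip lies on the pad with its front end just short of the bar. The stop came from the vertical force building up as the press settled: 5.2 → 10.7 N, with almost no x force. I'll ease the press slightly and carry on.

Run:
```python
from h import *
np.set_printoptions(precision=4,suppress=True)
d=jw(1,0,0)-jw(0,0,0);p=np.array(bot.read_position())+[0,0,.0003]
bot.movel(p,.02);bot.pause(.1);f0=np.array(bot.read_force());print(f0)
for i in range(10):
    p=p+.008*d;h=bot.movel(p,.05,until_force=7);f=np.array(bot.read_force());x=np.array(bot.read_position());print(i,h,f,x-p,(x-jw(0,0,0))@d)
    if h or f[0]<f0[0]-6: break
print(bot.read_time())
```

```text
[ 0.5697 -0.2836  0.2455]
0 True [-1.7895 -0.4266  7.4864] [-0.0057 -0.     -0.0003] -0.12721518191091893
25.2917
```

```bash
cat > slide.py <<'E'
from h import *
import sys
np.set_printoptions(precision=4,suppress=True)
d=jw(1,0,0)-jw(0,0,0)
def slide(p,n,step,fzt,fxmax,fzmax=18,rate=.06):
    for i in range(n):
        p=p+step*d;bot.movel(p,rate);f=np.array(bot.read_force());x=np.array(bot.read_position())
        print(i,f,(x-p)*1e3,round(((x-jw(0,0,0))@d)*1e3,1))
        if f[0]<-fxmax or f[2]>fzmax: print("stop");break
        p[2]+=np.clip((f[2]-fzt)/40e3,-.0003,.0003)
    np.save("p.npy",p);return p
E
python3 - <<'E'
from slide import *
p=np.array(bot.read_position())+[0,0,.0002]
slide(p,6,.004,4,7);print(bot.read_time())
E
```

```text
0 [ 0.5173 -0.1941 -0.4598] [ 0.4067  0.0107 -0.0788] -122.8
1 [-6.7445 -0.7843 11.3478] [-2.4076 -0.0131 -0.1502] -121.6
2 [-4.6147  0.2297  6.5941] [-2.1224  0.0034 -0.2678] -117.3
3 [-2.5327  0.4925  1.5676] [-1.2662 -0.0089 -0.272 ] -112.5
4 [-1.0515 -0.1356 -1.0813] [ 0.2617 -0.0085 -0.092 ] -107.0
5 [-1.8651  0.4884  1.7318] [ 0.0169  0.0271 -0.0561] -103.2
26.7917
```

Run:
```python
from slide import *
s=bot.grab_frame("scene");print("bar",bot.place_of("bar_edge",s)[:1],"was 239.9 220.1")
p=slide(np.load("p.npy"),9,.005,4,7)
print(bot.read_time())
```

```text
bar [{'point': [238.7, 222.9], 'conf': 0.89}] was 239.9 220.1
0 [-1.668  -1.1461  2.0633] [-0.0875  0.0122 -0.0315] -98.3
1 [-2.321  -0.2468  2.6959] [0.1676 0.0015 0.0199] -93.0
2 [-4.1866 -0.1339  6.1311] [-0.549  -0.0046  0.0343] -88.8
3 [-0.9612  0.7019  1.0506] [0.7098 0.0066 0.0498] -82.5
4 [-4.9991 -0.2328  7.1837] [-0.7971 -0.0174  0.0175] -79.0
5 [-0.5641 -0.553   0.8264] [0.7435 0.0098 0.0433] -72.5
6 [-6.0194  0.5924  8.3003] [-0.8204 -0.0105  0.0165] -69.0
7 [-0.8164 -0.0435 -0.4193] [ 0.8838 -0.0129  0.0334] -62.3
8 [-4.8538 -0.6708  8.3297] [-0.9307 -0.0143  0.0323] -59.1
29.1417
```

Run:
```python
from slide import *
p=slide(np.load("p.npy"),9,.0015,3,9,20,.04)
s=bot.grab_frame("scene");print("fence",bot.place_of("fence_face",s)[:1],"was 222.4 237.5",bot.read_time())
```

```text
0 [-2.1396 -0.4436  3.2442] [ 0.2548  0.0037 -0.0167] -56.5
1 [-2.7372  0.5268  3.3306] [ 0.0431  0.0248 -0.0343] -55.2
2 [-2.1784  0.6581  2.1279] [ 0.3733 -0.0014 -0.0291] -53.3
3 [-2.6675  0.5023  1.7533] [ 0.2416  0.003  -0.0013] -52.0
4 [-3.5531  0.7142  3.9782] [ 0.0654 -0.0088  0.01  ] -50.6
5 [-1.4769 -0.1918  1.6815] [ 0.408  -0.0177  0.0116] -48.8
6 [-4.2544 -0.2068  3.0474] [-0.0736 -0.0006  0.0116] -47.8
7 [-3.6492  0.1169  3.1421] [0.0637 0.0028 0.0335] -46.2
8 [-3.4196  0.4528  3.3434] [ 0.1307 -0.0002  0.0172] -44.6
fence [{'point': [220.9, 237.1], 'conf': 0.87}] was 222.4 237.5 31.4917
```

Run:
```python
from slide import *
w=bot.grab_frame("wrist");c,L,W,a=strip(w,green(w)[0],.023);rear=c[0]-L/2/1000;print("rear",rear,"front est jig x",rear+.17-J[0],"face",.056+J[3],"yaw",a,c)
p=slide(np.load("p.npy"),7,.001,3,9,20,.04)
s=bot.grab_frame("scene");print("fence",bot.place_of("fence_face",s)[:1],bot.read_time())
```

```text
rear 0.44611671829223637 front est jig x 0.07382261299120807 face 0.07634099728941587 yaw 0.22026850283145905 [0.4941 0.0097]
0 [-4.2903  0.5692  4.3579] [-0.0863 -0.0204 -0.0071] -43.8
1 [-2.2957  0.1731  2.8101] [ 0.3826  0.0102 -0.0211] -42.3
2 [-2.7905 -0.4143  1.8068] [ 0.2658  0.001  -0.0041] -41.4
3 [-4.2105  0.374   4.2072] [-0.4543  0.012   0.0071] -41.2
4 [-3.3958 -0.0129  3.3547] [-0.0549 -0.0205 -0.0344] -39.8
5 [-4.8064 -0.1264  6.8735] [-0.7464  0.0146 -0.0619] -39.5
6 [-7.5727 -0.2198  8.0411] [-1.4397 -0.0168 -0.1788] -39.2
fence [{'point': [223.1, 237.7], 'conf': 0.66}] 33.3917
```

Run:
```python
from slide import *
p=slide(np.load("p.npy"),3,.001,6,13,25,.04)
for i in range(8):
    f=np.array(bot.read_force())
    if f[2]>16: break
    p[2]-=.0002;bot.movel(p,.02);bot.pause(.1)
    f=np.array(bot.read_force());x=np.array(bot.read_position());print("press",f,(x-p)*1e3,x[2]-np.load("z0.npy")[1]-.018)
np.save("p.npy",p);bot.pause(.3)
w=bot.grab_frame("wrist");c,L,W,a=strip(w,green(w)[0],.023);print("front",c[0]-L/2e3+.17-J[0],"yaw",a,c[1],"W",W)
s=bot.grab_frame("scene");t=bot.grab_frame("top")
for n in ("fence_face","bar_edge","lever_tip"): print(n,[bot.place_of(n,d)[:1] for d in (s,t)])
print(bot.read_force(),bot.read_wrist_torque(),bot.read_width(),bot.read_time())
cv2.imwrite("pics/fin.png",np.hstack([cv2.resize(w["frame"],(400,300)),cv2.resize(s["frame"][180:300,180:340],(400,300),interpolation=cv2.INTER_CUBIC)]))
```

```text
0 [-7.9224  0.5738  8.2292] [-2.1369  0.0039 -0.3262] -38.9
1 [-10.5099   0.0977   9.7557] [-2.812  -0.0132 -0.4034] -38.5
2 [-10.7281   0.9996  11.3732] [-3.5127 -0.0319 -0.5184] -38.2
press [-11.2602  -0.1407  12.2405] [-3.5061 -0.015  -0.4429] 0.0015823733304713324
press [-10.7579   0.442   13.4879] [-3.5034 -0.0265 -0.2564] 0.0015688865011983417
press [-12.1093  -0.7065  14.0041] [-3.5538 -0.0136 -0.0842] 0.0015410614001363683
press [-12.7333  -0.5243  16.0547] [-3.5706 -0.0053  0.0882] 0.001513486440664697
front 0.0787916757963838 yaw 0.2020065039396286 0.009673690795898438 W 59.78250503540039
fence_face [[{'point': [220.8, 238.5], 'conf': 0.89}], []]
bar_edge [[{'point': [238.0, 219.1], 'conf': 0.59}], []]
lever_tip [[{'point': [221.6, 243.0], 'conf': 0.68}], []]
[-11.3431  -0.1499  16.886 ] [0.0636 2.4899 0.0276] 0.0562885784835624 36.2917
```

View pics/fin.png

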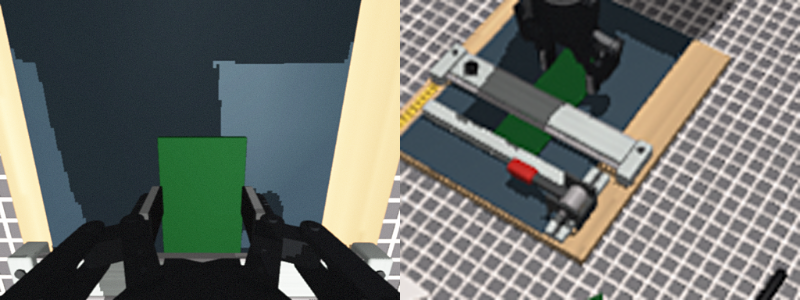

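The last view shows the strip under the middle of the bar, its end at the fence, and the lever down. However, the grip sits 1.5 mm higher than it should, and the wrist moment suggests the strip is slightly pitched in the fingers. I'll unload, open so it drops flat, touch the pad for height, regrip, then push and press again.

Run:
```python
from slide import *
z0,zg=np.load("z0.npy")
p=np.array(bot.read_position())-.001*d+[0,0,.0004];bot.movel(p,.04);print("unload",bot.read_force())
bot.gripper_to(.066);bot.pause(.2);print(bot.read_force(),bot.read_width())
w=bot.grab_frame("wrist");c,L,W,a=strip(w,green(w)[0],.023);print("front",c[0]-L/2e3+.17-J[0],"yaw",a,c[1],"W",W)
p=np.array(bot.read_position());print(bot.movel(p-[0,0,.008],.02,until_force=4))
zp=bot.read_position()[2];print("pad contact rel z0+.018:",zp-z0-.018,bot.read_force(),bot.read_width())
np.save("zp.npy",zp);bot.movel([*p[:2],zp+.0022],.03);print(bot.read_force(),bot.read_time())
```

```text
unload [-4.0812  0.5058  3.5953]
[ 0.3087  0.1971 -0.6417] 0.06586885799109692
front 0.0787392427824678 yaw 0.185403510928154 0.009680681228637696 W 59.78609848022461
True
pad contact rel z0+.018: -0.001474247723206739 [-0.1511  0.4582  5.3349] 0.06594234819364944
[-0.4293  0.4712  0.3279] 37.6417
```

Run:
```python
from slide import *
z0,zg=np.load("z0.npy")
p=np.array(bot.read_position());p[2]=z0+.018+.0018;bot.movel(p,.03);bot.gripper_to(.05,80);bot.pause(.2)
print("grip",bot.read_width(),bot.read_grasp_force(),bot.read_force(),bot.read_wrist_torque())
def rep(n):
    f=np.array(bot.read_force());m=np.array(bot.read_wrist_torque());x=np.array(bot.read_position())
    print(n,f,m,(x-p)*1e3,"cop x mm",round((-.17*f[0]-m[1])/max(f[2],1)*1e3));return f
f=rep("a")
for i in range(10):
    if f[2]>12: break
    p[2]-=.0002;bot.movel(p,.02);bot.pause(.05);f=rep("press")
for i in range(8):
    if f[0]<-12: break
    p=p+.0012*d;bot.movel(p,.04);bot.pause(.05);f=rep("push")
for i in range(6):
    if f[2]>18: break
    p[2]-=.0002;bot.movel(p,.02);bot.pause(.05);f=rep("press")
w=bot.grab_frame("wrist");c,L,W,a=strip(w,green(w)[0],.023);print("front",c[0]-L/2e3+.17-J[0],"yaw",a,c[1],"W",W)
print(bot.read_width(),bot.read_time())
```

```text
grip 0.05614870918999447 82.6748514175415 [-2.337   0.0993  8.7783] [-0.0073  0.5714 -0.0384]
a [-2.337   0.0993  8.7783] [-0.0073  0.5714 -0.0384] [-0.0806  0.0358  0.9547] cop x mm -20
press [-3.1074 -0.0571 11.2431] [ 0.0074  0.659  -0.0228] [-0.0854  0.0276  1.1531] cop x mm -12
press [-4.0146 -0.1393 12.0238] [0.0343 0.721  0.0152] [-0.1121  0.0097  1.3278] cop x mm -3
push [-4.8183 -0.5447 14.3436] [0.0412 1.1484 0.0292] [-0.935   0.0094  1.2943] cop x mm -23
push [-6.6613  0.1178 17.5508] [ 0.0046  1.5479 -0.0264] [-1.8058  0.0097  1.2509] cop x mm -24
push [-9.0311 -0.1367 19.6135] [ 0.0681  1.992  -0.0497] [-2.6452  0.0076  1.2269] cop x mm -23
push [-11.3724  -0.1356  22.5313] [ 0.0244  2.4144 -0.0443] [-3.473  -0.0101  1.1943] cop x mm -21
push [-13.3428   0.1883  24.8474] [0.0204 2.842  0.0423] [-4.315  -0.0243  1.164 ] cop x mm -23
front 0.07841620277392292 yaw 0.2294595092535019 0.00969024658203125 W 59.73580551147461
0.05606639220205859 40.5
```

The grip itself swings the tips about 2.7 mm forward, so they may be resting on the pad and taking the press instead of the glass. I'll regrip 2 mm higher so that the press goes through the strip.

Run:
```python
from slide import *
z0,zg=np.load("z0.npy")
def rep(n):
    f=np.array(bot.read_force());x=np.array(bot.read_position())
    print(n,f,(x-p)*1e3,"zrel",round((x[2]-z0-.018)*1e3,2));return f
p=np.array(bot.read_position())-.001*d;bot.movel(p,.04)
bot.gripper_to(.066)
p[2]=z0+.018+.0048;bot.movel(p,.04);rep("open");bot.gripper_to(.05,90);bot.pause(.2)
print("grip",bot.read_width(),bot.read_grasp_force());f=rep("a")
for i in range(6):
    if f[2]>8: break
    p[2]-=.0002;bot.movel(p,.02);bot.pause(.05);f=rep("press")
for i in range(8):
    if f[0]<-12: break
    p=p+.0012*d;bot.movel(p,.04);f=rep("push")
for i in range(8):
    if f[2]>18: break
    p[2]-=.0003;bot.movel(p,.02);f=rep("press")
bot.pause(.5);rep("end")
w=bot.grab_frame("wrist");c,L,W,a=strip(w,green(w)[0],.023);print("front",c[0]-L/2e3+.17-J[0],"yaw",a,c[1],"W",W)
s=bot.grab_frame("scene")
for n in ("fence_face","bar_edge","lever_tip"): print(n,bot.place_of(n,s)[:1])
print(bot.read_width(),bot.read_grasp_force(),bot.read_time())
```

```text
open [-0.5116 -0.0013 -0.0667] [0.2848 0.0071 0.0947] zrel 4.89
grip 0.04974913466624155 8.339032782241702
a [-2.8893 -7.8963 15.163 ] [ 0.6136 -1.5013  2.1631] zrel 6.96
push [-4.9648 -7.8859 19.7249] [-0.2276 -1.4995  2.1259] zrel 6.93
push [-7.5398 -7.9041 21.7206] [-1.0585 -1.522   2.0768] zrel 6.88
push [-9.4336 -8.0095 24.4282] [-1.8765 -1.5073  2.0389] zrel 6.84
push [-10.8259  -7.5847  25.7457] [-2.6944 -1.4982  2.0039] zrel 6.8
push [-13.1859  -8.8243  28.2476] [-3.5156 -1.521   1.9854] zrel 6.79
end [-14.2275  -8.5535  29.0688] [-3.5342 -1.4996  1.984 ] zrel 6.78
front 0.07776309608446974 yaw -2.6809844970703125 0.016147953033447265 W 59.53522872924805
fence_face [{'point': [221.5, 235.6], 'conf': 0.64}]
bar_edge [{'point': [235.9, 219.7], 'conf': 0.84}]
lever_tip [{'point': [223.2, 243.5], 'conf': 0.53}]
0.04986402564741698 14.224580638110638 43.8167
```

The grip was too high: the fingers rode up onto the strip and it turned −2.7°. I'll unload, open, and measure the strip again.

Run:
```python
from slide import *
z0,zg=np.load("z0.npy")
x=np.array(bot.read_position());p=x.copy();p[2]+=.0002;bot.movel(p,.05);print(bot.read_force())
bot.gripper_to(.080);q=p.copy();q[2]=z0+.018+.008;bot.movel(q,.1)
w=bot.grab_frame("wrist");c,L,W,a=strip(w,green(w)[0],.023);print("strip",c,L,W,a,"front",c[0]-L/2e3+.17-J[0],"tcp",bot.read_position(),"jig0",jw(-.04,0,0))
s=bot.grab_frame("scene")
for n in ("fence_face","bar_edge","lever_tip"): print(n,bot.place_of(n,s)[:1])
cv2.imwrite("pics/x.png",w["frame"]);print(bot.read_time(),bot.read_width(),cv2.boxPoints(cv2.minAreaRect(green(w)[0])))
```

```text
[ 0.2677  0.3299 -0.1951]
strip [0.4966 0.0161] 93.55836486816406 59.81404113769531 -2.5284957885742188 front 0.07752351402270219 tcp [0.5065 0.0087 0.1944] jig0 [0.5023 0.0103 0.    ]
fence_face [{'point': [222.1, 239.0], 'conf': 0.94}]
bar_edge [{'point': [237.9, 220.9], 'conf': 0.79}]
lever_tip [{'point': [224.6, 246.6], 'conf': 0.77}]
44.975 0.08003447930719164 [[217.8913 310.9136]
 [222.0416 161.5012]
 [333.2059 164.5891]
 [329.0555 314.0015]]
```

Run:
```python
from slide import *
z0,zg=np.load("z0.npy");Z=z0+.018
def rep(n):
    f=np.array(bot.read_force());x=np.array(bot.read_position())
    print(n,f,(x-p)*1e3,"zrel",round((x[2]-Z)*1e3,2),"jx",round((x-jw(0,0,0))@d*1e3,1));return f
a=np.radians(-2.5)
p=np.array([.501,.0159,Z+.008]);bot.movel(p,.1,rotation=down(a,1))
p[2]=Z+.0026;bot.movel(p,.06);rep("down");bot.gripper_to(.05,80)
print("grip",bot.read_width(),bot.read_grasp_force());rep("g")
p=np.array(bot.read_position())+[0,0,.0003]-.003*d;bot.movel(p,.06);rep("back")
jx=(p-jw(0,0,0))@d;p=np.array([*jw(jx,0,0)[:2],p[2]]);bot.movel(p,.06,rotation=down(J[2],1));rep("rot")
w=bot.grab_frame("wrist");c,L,W,a=strip(w,green(w)[0],.023);print("strip",c,W,a,"front",c[0]-L/2e3+.17-J[0])
np.save("p.npy",p);print(bot.read_width(),bot.read_grasp_force(),bot.read_time())
```

```text
down [ 0.0915 -0.4803  0.7768] [-0.0141 -0.1924 -0.4552] zrel 2.14 jx -41.3
grip 0.05573639437550399 82.48551601544023
g [-3.0722  0.0198  9.4346] [ 0.0882 -0.0589  1.0863] zrel 3.69 jx -41.2
back [-0.2784 -0.9968 -0.6889] [-0.3148 -0.0454 -0.069 ] zrel 3.92 jx -44.5
rot [-0.4149 -0.3642 -0.0123] [-0.0376 -0.1793 -0.1125] zrel 3.87 jx -44.2
strip [0.4944 0.0094] 59.7490234375 0.211159810423851 front 0.07465131019579796
0.055551474488902866 84.68842919915915 46.4083
```

The strip is squared again (0.21°, centred), and the rise on gripping shows the press now goes through the glass. Now the final push and press.

Run:
```python
from slide import *
z0,zg=np.load("z0.npy");Z=z0+.018
def rep(n):
    f=np.array(bot.read_force());x=np.array(bot.read_position())
    print(n,f,(x-p)*1e3,"zrel",round((x[2]-Z)*1e3,2),"jx",round((x-jw(0,0,0))@d*1e3,1));return f
p=np.load("p.npy")
p=p+.003*d-[0,0,.0002];bot.movel(p,.06);f=rep("fwd")
for i in range(10):
    if f[0]<-11: break
    p=p+.0012*d;p[2]-=.00005;bot.movel(p,.06);f=rep("push")
for i in range(8):
    if f[2]>18: break
    p[2]-=.0004;bot.movel(p,.03);f=rep("press")
bot.pause(.3);rep("end")
w=bot.grab_frame("wrist");c,L,W,a=strip(w,green(w)[0],.023);print("strip",c,W,a,"front",c[0]-L/2e3+.17-J[0])
s=bot.grab_frame("scene")
for n in ("fence_face","bar_edge","lever_tip"): print(n,bot.place_of(n,s)[:1])
print(bot.read_width(),bot.read_grasp_force(),bot.read_time())
```

```text
fwd [-5.5965 -1.7945  9.56  ] [-2.0935 -0.0925 -0.0509] zrel 3.74 jx -43.3
push [-7.5566 -0.7845 12.5655] [-2.9616 -0.083  -0.0262] zrel 3.71 jx -43.0
push [-10.8125  -0.1679  15.5588] [-3.8118 -0.0857 -0.0258] zrel 3.66 jx -42.6
push [-12.5883  -1.5252  17.7269] [-4.6487 -0.1142  0.0152] zrel 3.65 jx -42.2
press [-14.0606  -0.9238  21.2259] [-4.6732 -0.0989  0.3745] zrel 3.61 jx -42.3
end [-13.3608  -1.9479  21.357 ] [-4.6773 -0.0927  0.3977] zrel 3.63 jx -42.3
strip [0.4944 0.0096] 60.22151565551758 0.1973874717950821 front 0.07441574882494828
fence_face [{'point': [220.3, 239.5], 'conf': 0.84}]
bar_edge [{'point': [237.7, 218.4], 'conf': 0.81}]
lever_tip [{'point': [223.4, 244.2], 'conf': 0.66}]
0.05533920046942635 89.7199646383524 48.2083
```

The strip front reads 74.4 mm, compared with 78.7 at contact earlier. So the push was only fighting pad friction under too much press. I'll lighten the press and slide it home first.

Run:
```python
from slide import *
z0,zg=np.load("z0.npy");Z=z0+.018
def rep(n):
    f=np.array(bot.read_force());x=np.array(bot.read_position())
    print(n,f,(x-p)*1e3,"zrel",round((x[2]-Z)*1e3,2),"jx",round((x-jw(0,0,0))@d*1e3,1));return f
x=np.array(bot.read_position());p=x.copy()+.001*d;p[2]+=.0001;bot.movel(p,.06);f=rep("light")
for i in range(9):
    p=p+.001*d;p[2]+=np.clip((f[2]-2.5)/40e3,-.0002,.0003);bot.movel(p,.06);f=rep("push")
    if f[0]<-8 and f[0]<-f[2]: break
w=bot.grab_frame("wrist");c,L,W,a=strip(w,green(w)[0],.023);print("strip",c,W,a,"front",c[0]-L/2e3+.17-J[0])
np.save("p.npy",p);print(bot.read_time())
```

```text
light [-5.9814 -1.0088  9.1455] [-1.4308  0.0948  0.01  ] zrel 3.75 jx -42.7
push [-4.6599 -0.3601  4.9981] [-0.4216  0.1231 -0.1124] zrel 3.79 jx -40.7
push [-4.4041  0.5085  5.4529] [-0.5504  0.1314 -0.1645] zrel 3.8 jx -39.8
push [-7.121   0.2046  6.7509] [-1.2424  0.0991 -0.247 ] zrel 3.79 jx -39.5
push [-7.8685  0.705   9.0613] [-1.9643  0.0974 -0.3942] zrel 3.75 jx -39.2
push [-9.0203  0.4053  9.3581] [-2.6421  0.1025 -0.5799] zrel 3.73 jx -38.9
push [-10.2545  -0.1824  11.1969] [-3.3398  0.0949 -0.7495] zrel 3.73 jx -38.6
push [-11.2622   0.9863  10.9862] [-3.977   0.1047 -0.9538] zrel 3.75 jx -38.2
strip [0.4964 0.0097] 59.87922286987305 0.18906740844249725 front 0.07855686973559284
50.2583
```

The strip is back at the contact position (front at 78.6 mm, stopped, square at 0.19°). One last firm press, then I'll hand in.

Run:
```python
from slide import *
p=np.load("p.npy")
for i in range(5):
    p[2]-=.0004;bot.movel(p,.03);f=np.array(bot.read_force());print(f)
    if f[2]>19: break
w=bot.grab_frame("wrist");c,L,W,a=strip(w,green(w)[0],.023);print(c,a,"front",c[0]-L/2e3+.17-J[0],bot.read_force(),bot.read_grasp_force(),bot.read_time())
print(bot.close_job())
```

```text
[-12.2833   0.4532  14.4281]
[-13.6116  -0.1026  17.4319]
[-13.8615   0.7376  20.4638]
[0.4964 0.0099] 0.18851056694984436 front 0.07855731986987013 [-13.761    0.9315  21.116 ] 89.49938809499145 51.0583
the job is handed in; nothing more can be done
None
```

I handed the job in at 51 s: the lever is folded down, and the green strip lies under the middle of the straightedge, square to the fence within about 0.2° and held down at about 21 N. One regrip slipped and turned the strip 2.7°, so I re-gripped and squared it; I saw no sign of the straightedge or fence moving, but camera measurements are only good to a few millimetres.

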